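Fetch the date stamp from behind the others in the stamp rail

TASK

Get the date stamp (pear-shaped handle) ready for use: slide the two stamps hanging in front of it out of the rail and stand them on the steel tray, then slide out the date stamp and stand it upright, in the middle of the open ink pad. Then hang the two stamps back in the rail, each in the place where it hung before; in the end all the other stamps hang where they hung at the start. Never tip a stamp over.

Things in the scene. Friction and masses are not known exactly. Their poses are not given: they have to be found in the camera images.
- stamp_rail: Fixed steel stamp rail 204 x 86 mm: over a base plate two level tongues, tops 68 mm up, 4 mm thick, edges at y = +-35; between them an 18 mm slot along x, open at -x, closed at +x. Stamps hang in it by their collars at x = -73, -27, 19, 65 mm. 3 mm high ribs across the tongues at x = -94.5, -50, -4, 42 part these places. Origin: centre of the base's underside, z up, worktop level.
- rail_mouth (a point): Open end of the rail's slot, height of the tongues' tops, 97 mm to -x of the rail's origin; axes as the rail. Two lips flare out from it, 16 mm further. A mount cannot pass up through the slot: raise a stamp 6 to 12 mm (23 mm is free), slide it along the slot over the ribs, and lift or lower it only where its centre is over 45 mm outside this point. Hanging, its origin is 23 mm above the worktop.
- stamp_pear: Date stamp, third from the open end: pear-shaped wooden handle, 25 mm thick at z = 77 to 86, top 102; mount 30 x 44 x 18 mm with date wheels. As on all the stamps: neck 10 mm thick, collar 30 mm wide at z = 45 to 49. Origin: centre of the underside, z up, x along the slot at first. 50 to 100 g. Grip from above, fingers on the y sides, pads centred at z = 78, tips above the collar.
- stamp_ball: Stamp with a wooden ball handle 29 mm across (centre z = 78 mm, top 92) on a thin stem, and a round mount 34 mm across, 18 mm high. Hangs first, second or fourth from the open end. Neck, collar, origin, axes and grip as the date stamp's.
- stamp_slim: Stamp with a slim straight round wooden handle 17 mm thick, top at z = 99 mm, and a mount 24 (x) x 50 (y) x 18 mm. Hangs first, second or fourth from the open end. Neck, collar, origin, axes and grip as the date stamp's.
- stamp_flat: Stamp with a flat upright wooden handle, 34 mm (x) by 14 mm (y), z = 56 to 98 mm, and a square mount 34 x 34 x 18 mm. Hangs first, second or fourth from the open end. Neck, collar, origin, axes and grip as the date stamp's.
- tray: Flat steel tray, fixed, 200 (x) x 130 (y) mm, rim 13 mm high, walls and floor 2.5 mm thick (floor top 2.5 mm above the worktop). Origin: centre of the underside, z up. Lies to the left or right of the rail.
- stamp_pad: Ink pad, fixed: black base 70 (x) x 105 (y) mm, its top (the inking face) 10 mm above the worktop; its red lid is open and stands up at the +x edge, 80 mm high. Origin: centre of the underside, z up. Lies on the other side of the rail from the tray.

How it is judged:
On the way, in this order (a step that is already met when the one before it is completed fails the run):
1. two of the other stamps stand upright and released on the tray, the date stamp still in its place in the rail ((((x of stamp_ball in the frame of tray between -0.0975 and 0.0975 m and y of stamp_ball in the frame of tray between -0.0625 and 0.0625 m and z of stamp_ball in the frame of tray between -0.002 and 0.008 m and angle between stamp_ball's own z axis and vertical below 0.12 rad and linear speed of stamp_ball below 0.02 m/s and contact force between the fingers and stamp_ball below 0.05 N) and (x of stamp_slim in the frame of tray between -0.0975 and 0.0975 m and y of stamp_slim in the frame of tray between -0.0625 and 0.0625 m and z of stamp_slim in the frame of tray between -0.002 and 0.008 m and angle between stamp_slim's own z axis and vertical below 0.12 rad and linear speed of stamp_slim below 0.02 m/s and contact force between the fingers and stamp_slim below 0.05 N)) or ((x of stamp_ball in the frame of tray between -0.0975 and 0.0975 m and y of stamp_ball in the frame of tray between -0.0625 and 0.0625 m and z of stamp_ball in the frame of tray between -0.002 and 0.008 m and angle between stamp_ball's own z axis and vertical below 0.12 rad and linear speed of stamp_ball below 0.02 m/s and contact force between the fingers and stamp_ball below 0.05 N) and (x of stamp_flat in the frame of tray between -0.0975 and 0.0975 m and y of stamp_flat in the frame of tray between -0.0625 and 0.0625 m and z of stamp_flat in the frame of tray between -0.002 and 0.008 m and angle between stamp_flat's own z axis and vertical below 0.12 rad and linear speed of stamp_flat below 0.02 m/s and contact force between the fingers and stamp_flat below 0.05 N)) or ((x of stamp_slim in the frame of tray between -0.0975 and 0.0975 m and y of stamp_slim in the frame of tray between -0.0625 and 0.0625 m and z of stamp_slim in the frame of tray between -0.002 and 0.008 m and angle between stamp_slim's own z axis and vertical below 0.12 rad and linear speed of stamp_slim below 0.02 m/s and contact force between the fingers and stamp_slim below 0.05 N) and (x of stamp_flat in the frame of tray between -0.0975 and 0.0975 m and y of stamp_flat in the frame of tray between -0.0625 and 0.0625 m and z of stamp_flat in the frame of tray between -0.002 and 0.008 m and angle between stamp_flat's own z axis and vertical below 0.12 rad and linear speed of stamp_flat below 0.02 m/s and contact force between the fingers and stamp_flat below 0.05 N))) and distance of stamp_pear from where it was at the start of the episode below 0.02 m), for 0.2 s.
2. the date stamp stands upright and released on the ink pad (x of stamp_pear in the frame of stamp_pad between -0.018 and 0.018 m and y of stamp_pear in the frame of stamp_pad between -0.03 and 0.03 m and z of stamp_pear in the frame of stamp_pad between 0.005 and 0.016 m and angle between stamp_pear's own z axis and vertical below 0.12 rad and linear speed of stamp_pear below 0.02 m/s and contact force between the fingers and stamp_pear below 0.05 N), for 0.2 s.
At the end, for the whole second after the job is handed in: The date stamp stands upright on the ink pad (its centre within 18 mm along x and 30 mm along y of the pad's centre, its foot at the height of the inking face), each of the other three stamps hangs upright within 14 mm of where it was at the start, and all are at rest and released (all of step 2 and distance of each of stamp_ball, stamp_slim, stamp_flat from where it was at the start of the episode below 0.014 m and angle between each of stamp_ball, stamp_slim, stamp_flat's own z axis and vertical below 0.15 rad and linear speed of each of stamp_ball, stamp_slim, stamp_flat below 0.02 m/s and contact force between the fingers and stamp_ball below 0.05 N and contact force between the fingers and stamp_slim below 0.05 N and contact force between the fingers and stamp_flat below 0.05 N); the robot touches nothing.
It fails at once if a stamp is tipped over (angle between any of stamp_ball, stamp_slim, stamp_flat, stamp_pear's own z axis and vertical above 0.7 rad).
It also fails if it takes over 144 s, if anything falls off the work surface, if the arm or the gripper's body presses on something with over 40 N, if the wrist force passes 120 N, or if a joint passes its speed limit or range.

ROBOT

A 6-joint arm with a two-finger parallel gripper is mounted at the origin on a cart in front of the work surface, level with it; the furniture and walls round the work are solid. World frame = base frame: x ahead of the robot, y to its left, z up, the work surface at z = 0. Lengths are in m, angles in rad, forces in N, time in s.
With the tool pointing down it reaches from about 0.25 to 0.8 m from the base axis. Payload 8.5 kg.
Tool frame: the origin (TCP) lies where the fingers leave the gripper's body, on its centre line; the fingertips stand 73 mm ahead of it and the grasp point (between the pads) lies 54 mm ahead of it (hold_point_z is the z of the grasp point in the tool frame, in m); z points along the fingers, y is the line along which they close (so a half turn about z gives the same grasp; the last joint's range is limited). The gripper opens to 85 mm and grips with 20 to 120 N. Pads are 22 mm wide; open, the fingers measure 114 mm over their backs; the gripper's body (76 mm by 85 mm) begins 54 mm behind the grasp point. The pads swing forward as they close: fully open they stand 13 mm farther back than shut.
Start: joints at [-1.147, 0.238, -0.013, 1.319, 0, 1.571], TCP at [0.216, -0.479, 0.304] pointing down, gripper open.
Joint ranges: [-2.66, 2.66], [-1.03, 1.9], [-1.14, 1.46], [-1.82, 2.27], [-1.45, 1.34], [-3.14, 3.14]. Speed limits (rad/s): [2.22, 2.22, 2.79, 3.14, 3.14, 3.14].

INTERFACE

Orientations are given as a rotation vector (axis times angle).
In Python, from rig import observe, read_camera, sign_off, hold_point_z gives the robot as it stands.
- The arm moves only by the shell command python3 -m jog 'ROWS'. ROWS is a JSON object whose one key "commands" holds a list of rows, each a list of 7 numbers: the opening, from 0 (shut) to 1 (fully open), then the shift along the world's x, y, z in cm, then the turn, a rotation vector about the world's x, y, z in rad. A call has 1 to 5 rows; each row is the pose to reach, as a shift and turn from the pose commanded when the call began; what a row does not reach only later rows make up. A row lasts 1/12 s, in which the tool goes at most 41.7 mm and 7.16 degrees, less where a joint would pass 70% of its speed; a pose out of reach is approached as far as the arm can. A call with a gripper value outside its range is refused whole. The fingers move at their own pace and stop on an object; the grip force is fixed at half the most. Time passes only in rows, so rows that repeat a pose let the fingers close. It gives the time, the measured TCP pose, the force, the opening and the grip force at its end, in the units of the state.
- observe(): the state, without advancing time (a new reading comes with each control period).
- read_camera(name): name is "scene" or "top" or "wrist"; returns a dict with "image" (400x640x3 uint8, blue, green, red), "z_map" (400x640 float32, m along the optical axis (not along the pixel's ray), 0 where there is no reading), "mtx" (3x3 intrinsics, pixels), "origin" and "rotation" of the camera in the world; the wrist camera has in their place "tool_from_camera" (4x4, takes a point from camera to tool coordinates, whose origin is the TCP and whose axes are the flange's). Camera axes: x right, y down, z forward; pixel columns grow to the right and rows downward; lengths in m; the calibration is good to about 2 mm. A picture is of the moment at which its call begins: read the wrist's pose just before it.
- sign_off(): hands the job in; it is judged then, once.
The state is a dict: "clock": time; "qpos": joint angles; "qd": joint speeds; "joint_torque": joint torques, N m; "eef_pos": TCP position; "tool_rot": TCP orientation; "force": force on the tool from outside, world axes, zero at the start; "moment": the same for the moment, N m; "finger_gap": finger opening in m; "grip_force": force on a finger pad.
Only numpy, scipy, OpenCV 4.12 (cv2) and the standard library are available. Lean on these libraries where they do the work, as an engineer would, in place of code of your own. Each camera call takes 0.05 s, during which the arm holds its last target. There are 200 camera calls.

## Working session

There is one attempt and no reset: what is moved stays moved. The work goes in short steps, Python scripts to look and compute and a shell command to move; the robot and the scene stay as the last step left them, time stands still between calls to the robot, and variables do not carry over. Pictures are saved under pics/ and viewed, at most 14 in all, crops included, and the job is handed in when it is done.

```bash
mkdir -p pics; python3 - <<'E'
from rig import *
import cv2,numpy as np
s=observe();print({k:np.round(v,3) for k,v in s.items()}, hold_point_z)
for n in("scene","top"):
    c=read_camera(n);cv2.imwrite(f"pics/{n}0.png",c["image"]);np.savez(f"{n}0.npz",**c);print(n,c["mtx"],c["origin"],c["rotation"])
E
```

```text
{'clock': np.float64(0.0), 'qpos': array([-1.147,  0.239, -0.014,  1.319, -0.   ,  1.571]), 'qd': array([ 0.   ,  0.001,  0.002,  0.003, -0.001, -0.   ]), 'joint_torque': array([-2.0000e-03, -5.3878e+01,  3.4644e+01,  1.8000e-02, -0.0000e+00,
       -0.0000e+00]), 'eef_pos': array([ 0.216, -0.478,  0.303]), 'tool_rot': array([-3.07e+00, -6.60e-01,  1.00e-03]), 'force': array([0.188, 0.61 , 0.707]), 'moment': array([ 0.   , -0.025, -0.038]), 'grip_force': np.float64(0.0), 'finger_gap': np.float64(0.086)} 0.0539
scene [[396.57729097   0.         323.90869967]
 [  0.         396.57729097 202.66862788]
 [  0.           0.           1.        ]] [-0.13115151 -0.44195817  0.43175169] [-1.79841364  0.97454255 -0.63947487]
top [[362.7166474    0.         316.81434944]
 [  0.         362.7166474  194.77973015]
 [  0.           0.           1.        ]] [0.4187733  0.01307837 1.09908258] [-2.14352808  2.15414378 -0.15502331]
```

View pics/scene0.png

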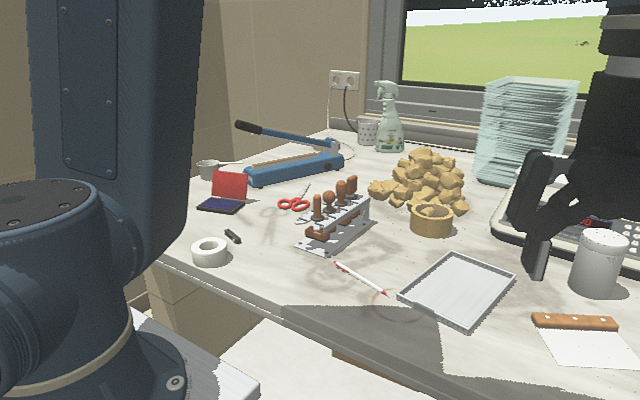

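View pics/top0.png

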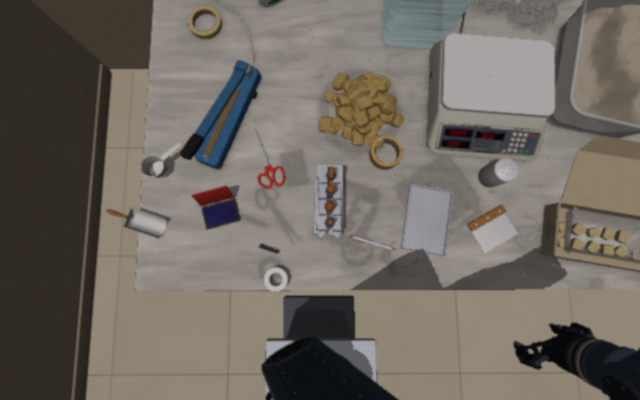

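The rail is at top-view pixel (330,200), with its open end toward the robot. The tray is to its right (427,218) and the pad to its left (221,212), with the lid up. In the scene view the handles stand at (317–352, 185–205). Next I'll measure these and enlarge the rail.

```bash
cat > h.py <<'E'
import cv2,numpy as np
from rig import *
from scipy.spatial.transform import Rotation as R
def cloud(c):
    K=c["mtx"];z=c["z_map"];v,u=np.indices(z.shape)
    p=np.stack([(u-K[0,2])/K[0,0]*z,(v-K[1,2])/K[1,1]*z,z],-1)
    r=np.asarray(c["rotation"]);M=R.from_rotvec(r).as_matrix() if r.size==3 else r
    return p@M.T+c["origin"]
def rect(P,m):
    """largest blob of mask -> min-area rect of its world xy"""
    n,l,s,_=cv2.connectedComponentsWithStats(m.astype(np.uint8))
    k=1+np.argmax(s[1:,4]);q=P[l==k]
    (c,wh,a)=cv2.minAreaRect(q[:,:2].astype(np.float32)*1000)
    return np.round(c,1),np.round(wh,1),round(a,1),s[k],np.round(np.median(q[:,2])*1000,1)
E
python3 - <<'E'
from h import *
T=dict(np.load("top0.npz"));S=dict(np.load("scene0.npz"))
for n,c in(("top",T),("scene",S)):
    P=cloud(c);Z=P[...,2];im=c["image"].astype(int);b,g,r=im[...,0],im[...,1],im[...,2]
    reg=(abs(P[...,0]-.45)<.25)&(abs(P[...,1])<.4)&(c["z_map"]>0)
    print(n,"table z",np.median(Z[reg]))
    x0=P[...,0];y0=P[...,1]
    rr=reg&(abs(y0+.02)<.09)
    print("tongues",rect(P,rr&(Z>.05)&(Z<.115)))
    brown=(r-b>40)&(Z>.065)&(Z<.12)&rr
    k,l,s,ce=cv2.connectedComponentsWithStats(brown.astype(np.uint8))
    for i in range(1,k):
        if s[i,4]>8:
            q=P[l==i];t=q[q[:,2]>q[:,2].max()-.012]
            print("handle",ce[i].round(),s[i],"top",(q[:,2].max()*1e3).round(1),"xy mid",((t.min(0)+t.max(0))*500).round(1),"ext",((q.max(0)-q.min(0))*1e3).round(1))
    blue=reg&(b-r>25)&(Z<.02)&(Z>.0)&(y0>.1)
    print("pad",rect(P,blue))
    red=reg&(r-b>60)&(r-g>60)&(y0>.2); print("lid",rect(P,red))
    print("tray",rect(P,reg&(Z>.006)&(Z<.02)&(y0<-.12)&(y0>-.4)))
for n,c,(x,y,w,h) in(("top",T,(290,150,80,100)),("scene",S,(280,160,100,100))):
    cv2.imwrite(f"pics/{n}crop.png",cv2.resize(c["image"][y:y+h,x:x+w],None,fx=6,fy=6,interpolation=cv2.INTER_CUBIC))
E
```

```text
top table z 0.0010774817070926535
tongues (array([551.2, -24.4]), array([ 69.2, 211.3]), 89.2, array([ 317,  164,   25,   74, 1413], dtype=int32), np.float64(68.8))
handle [331. 173.] [329 169   5  11  32] top 119.9 xy mid [618.7 -28.9 115.3] ext [24.2 11.3 25.3]
handle [330. 191.] [327 190   8   3  10] top 119.3 xy mid [569.6 -27.1 115.3] ext [ 5.7 19.3  8. ]
handle [329. 206.] [326 202   8   8  55] top 119.7 xy mid [530.1 -24.1 113.7] ext [19.2 19.3 13.8]
pad (array([518.8, 301.5]), array([55.9, 89.8]), 15.4, array([204, 201,  33,  25, 546], dtype=int32), np.float64(12.1))
lid (array([569. , 315.1]), array([21.6, 97.4]), 15.7, array([193, 187,  37,  17, 337], dtype=int32), np.float64(56.0))
tray (array([ 498.5, -319.2]), array([132.2, 202.6]), 79.6, array([401, 183,  52,  74, 379], dtype=int32), np.float64(13.5))
scene table z 0.00020300705284770348
tongues (array([547.2, -28. ]), array([ 72., 212.]), 88.5, array([ 294,  178,   76,   55, 1785], dtype=int32), np.float64(69.7))
handle [351. 179.] [347 175  10   7  22] top 119.2 xy mid [620.8 -32.4 116.9] ext [37.7 11.4  4.7]
handle [341. 188.] [336 183  14  12 101] top 119.9 xy mid [582.5 -32.2 113.9] ext [46.4 20.4 29.8]
handle [328. 195.] [323 190  12  10  94] top 116.2 xy mid [525.2 -28.6 110.2] ext [21.3 22.5 16.6]
handle [316. 206.] [313 196   8  22 124] top 120.0 xy mid [481.4 -29.3 114.1] ext [14.1 11.3 46.9]
pad (array([515.2, 298.8]), array([56.1, 90.4]), 14.7, array([200, 198,  40,  12, 282], dtype=int32), np.float64(11.4))
lid (array([563.7, 311.6]), array([ 29.8, 103.9]), 14.4, array([212, 170,  36,  30, 857], dtype=int32), np.float64(45.8))
tray (array([ 495.2, -322.5]), array([132.4, 204. ]), 79.8, array([ 395,  250,  118,   83, 1209], dtype=int32), np.float64(12.9))
```

View pics/scenecrop.png

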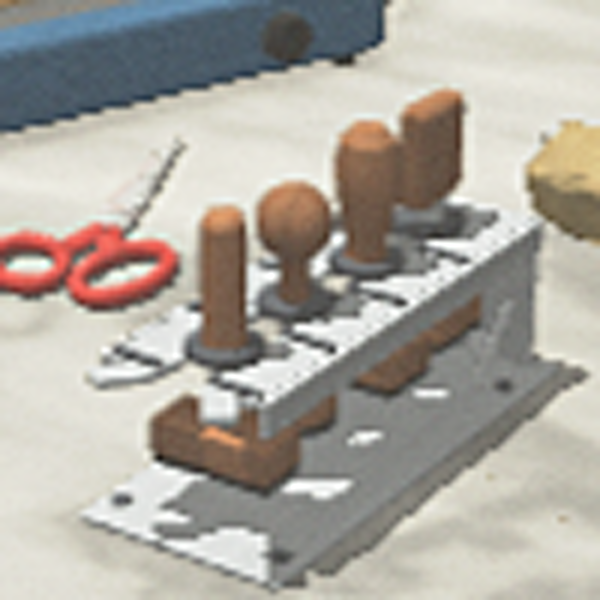

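View pics/topcrop.png

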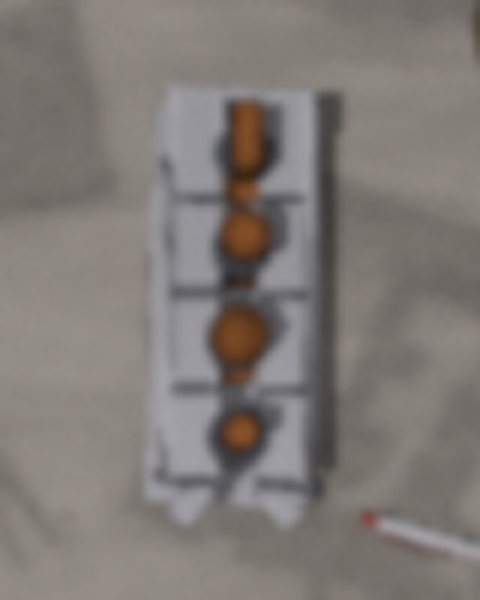

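Order from the open end: slim, ball, pear, flat. The scene crop shows this, and the top crop has the handles at rows 432, 335, 235 and 135. Next I'll fit the rail pose from the handles.

```bash
cat >> h.py <<'E'
def ray(c,uv,z):
    K=c["mtx"];r=np.asarray(c["rotation"]);M=R.from_rotvec(r).as_matrix() if r.size==3 else r
    d=M@np.linalg.solve(K,[uv[0],uv[1],1.]);o=np.asarray(c["origin"]);return o+d*(z-o[2])/d[2]
E
python3 - <<'E'
from h import *
off=np.array([-73,-27,19,65.])
for n in("top","scene"):
    c=dict(np.load(n+"0.npz"));P=cloud(c);Z=P[...,2];im=c["image"].astype(int);b,r=im[...,0],im[...,2]
    rr=(abs(P[...,0]-.55)<.14)&(abs(P[...,1]+.025)<.045)
    m=(r-b>40)&(Z>.085)&(Z<.14)&rr
    pts=[]
    k,l,s,ce=cv2.connectedComponentsWithStats(m.astype(np.uint8))
    for i in range(1,k):
        if s[i,4]>15:
            q=P[l==i];print(n,ce[i].round(1),s[i,4],"z",q[:,2].min().round(4),q[:,2].max().round(4),"mid",((q.min(0)+q.max(0))/2).round(4))
            if n=="top":
                print("  ray at mid height",ray(c,ce[i],.113).round(4))
    # tongue plane edges
    t=rr&(Z>.064)&(Z<.074);q=P[t]
    for a in(.48,.52,.56,.60,.63):
        w=q[abs(q[:,0]-a)<.012];print("  y edges at",a,w[:,1].min().round(4),w[:,1].max().round(4))
    print("  x ext",q[:,0].min().round(4),q[:,0].max().round(4))
E
```

```text
top [330.9 172.6] 54 z 0.0947 0.1241 mid [ 0.6212 -0.0288  0.1094]
  ray at mid height [ 0.6216 -0.0288  0.113 ]
top [330.5 188.6] 49 z 0.1113 0.1271 mid [ 0.5762 -0.027   0.1192]
  ray at mid height [ 0.5765 -0.0271  0.113 ]
top [329.3 205.5] 55 z 0.1059 0.1197 mid [ 0.5301 -0.0241  0.1128]
  ray at mid height [ 0.5297 -0.0236  0.113 ]
top [329.8 221.4] 25 z 0.1156 0.1249 mid [ 0.4858 -0.0234  0.1202]
  ray at mid height [ 0.4865 -0.0243  0.113 ]
  y edges at 0.48 -0.0551 0.0104
  y edges at 0.52 -0.0585 0.0102
  y edges at 0.56 -0.0592 0.01
  y edges at 0.6 -0.0597 0.0069
  y edges at 0.63 -0.0602 0.0067
  x ext 0.4452 0.6568
scene [351.2 177.7] 41 z 0.1145 0.1225 mid [ 0.6208 -0.0324  0.1185]
scene [341.3 186.4] 130 z 0.0901 0.1252 mid [ 0.5843 -0.0322  0.1077]
scene [328.2 194.6] 94 z 0.0996 0.1162 mid [ 0.5242 -0.0286  0.1079]
scene [316.6 202.7] 111 z 0.0854 0.1227 mid [ 0.4813 -0.0288  0.104 ]
  y edges at 0.48 -0.0617 0.0093
  y edges at 0.52 -0.0634 0.0087
  y edges at 0.56 -0.0636 0.0073
  y edges at 0.6 -0.0651 0.0033
  y edges at 0.63 -0.0649 -0.0168
  x ext 0.4414 0.6532
```

```bash
python3 -m jog '{"commands":[[1,2,3.2,0,0,0,-0.1],[1,4,6.4,0,0,0,-0.2],[1,6,9.6,0,0,0,-0.3],[1,8,12.8,0,0,0,-0.4],[1,10,16,0,0,0,-0.454]]}'
python3 -m jog '{"commands":[[1,2,3.2,0,0,0,0],[1,4,6.4,0,0,0,0],[1,6,9.6,0,0,0,0],[1,8,12.8,0,0,0,0],[1,10,16,0,0,0,0]]}'
python3 -m jog '{"commands":[[1,2,3.2,0,0,0,0],[1,4,6.4,0,0,0,0],[1,6,9.6,0,0,0,0],[1,8.4,13.2,0,0,0,0],[1,8.4,13.2,0,0,0,0]]}'
python3 -m jog '{"commands":[[1,0,0,0,0,0,0],[1,0,0,0,0,0,0]]}'
python3 - <<'E'
from h import *
s=observe();c=read_camera("wrist");np.savez("w1.npz",**c,eef=s["eef_pos"],rot=s["tool_rot"]);cv2.imwrite("pics/w1.png",c["image"])
print(s["clock"],s["eef_pos"],s["tool_rot"]);print(c["tool_from_camera"].round(3))
E
```

```text
clock: 0.52
eef_pos: [0.3162, -0.3169, 0.3036]
tool_rot: [-3.141, 0.057, 0.0]
force: [0.9, -0.4, 1.1]
finger_gap: 0.0851
grip_force: 0.0
clock: 0.93
eef_pos: [0.4163, -0.1567, 0.3038]
tool_rot: [-3.141, 0.048, 0.0]
force: [1.0, -0.3, 0.5]
finger_gap: 0.0851
grip_force: 0.0
clock: 1.35
eef_pos: [0.5028, -0.0217, 0.3032]
tool_rot: [-3.14, 0.04, -0.001]
force: [-0.8, -0.1, -1.5]
finger_gap: 0.0852
grip_force: 0.0
clock: 1.52
eef_pos: [0.4995, -0.0263, 0.3034]
tool_rot: [3.141, -0.046, -0.002]
force: [-0.2, -1.2, 0.6]
finger_gap: 0.0856
grip_force: 0.0
1.5167 [ 0.49953494 -0.02632983  0.30337908] [ 3.14111845e+00 -4.55867140e-02 -2.25648640e-03]
[[-0.001 -0.961 -0.276  0.07 ]
 [ 1.    -0.    -0.001  0.001]
 [ 0.001 -0.276  0.961 -0.07 ]
 [ 0.     0.     0.     1.   ]]
```

View pics/w1.png

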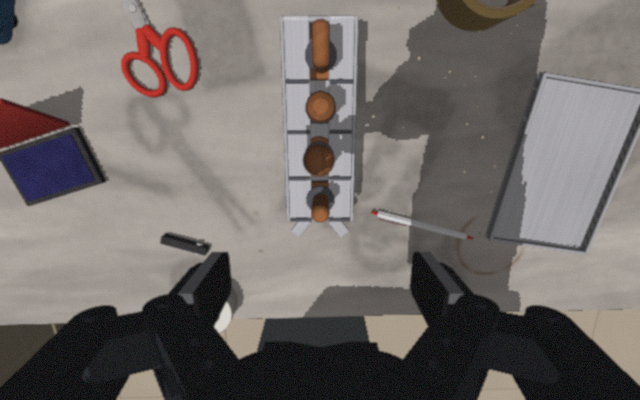

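The wrist view shows the rail at columns 283–357, rows 16–220, with the four handles on its axis at column 320. The mouth is at row 232, the pad at (50,165) and the tray at (565,160).

```bash
cat >> h.py <<'E'
def wrist(name):
    s=observe();c=read_camera("wrist");T=np.eye(4);T[:3,:3]=R.from_rotvec(s["tool_rot"]).as_matrix();T[:3,3]=s["eef_pos"]
    M=T@c["tool_from_camera"];c["rotation"]=M[:3,:3];c["origin"]=M[:3,3];np.savez(name+".npz",**c);cv2.imwrite(f"pics/{name}.png",c["image"]);return c
E
python3 - <<'E'
from h import *
c=dict(np.load("w1.npz"));T=np.eye(4);T[:3,:3]=R.from_rotvec(c["rot"]).as_matrix();T[:3,3]=c["eef"]
M=T@c["tool_from_camera"];c["rotation"]=M[:3,:3];c["origin"]=M[:3,3]
P=cloud(c);Z=P[...,2];im=c["image"].astype(int);b,g,r=im[...,0],im[...,1],im[...,2]
near=(c["z_map"]>.15)
print("table",np.median(Z[near&(abs(Z)<.01)]))
rr=near&(abs(P[...,0]-.55)<.13)&(abs(P[...,1]+.025)<.06)
t=rr&(Z>.063)&(Z<.074);q=P[t];print("tongue z",np.median(q[:,2]),"x ext",q[:,0].min(),q[:,0].max())
e=[]
for a in np.arange(.475,.65,.015):
    w=q[abs(q[:,0]-a)<.006]; e.append((a,w[:,1].min(),w[:,1].max()))
e=np.array(e);print(e.round(4));mid=e[:,1:].mean(1);print("fit",np.polyfit(e[:,0]-.55,mid,1))
m=(r-b>40)&(Z>.085)&(Z<.14)&rr
k,l,s,ce=cv2.connectedComponentsWithStats(m.astype(np.uint8))
for i in range(1,k):
    if s[i,4]>30:
        q=P[l==i];print(ce[i].round(),"zmax",q[:,2].max().round(4),"xy",((q.min(0)+q.max(0))/2).round(4),"ext",np.ptp(q,axis=0).round(3))
print("tray",rect(P,near&(Z>.006)&(Z<.02)&(P[...,1]<-.12)&(P[...,1]>-.45)))
print("pad",rect(P,near&(b-r>25)&(abs(Z-.01)<.008)&(P[...,1]>.1)))
E
```

```text
table 0.0005626464538922571
tongue z 0.0683874769006978 x ext 0.44290997621984235 0.6552915752563162
[[ 0.475  -0.0602  0.0089]
 [ 0.49   -0.0612  0.0087]
 [ 0.505  -0.0612  0.008 ]
 [ 0.52   -0.0622  0.0081]
 [ 0.535  -0.0622  0.0072]
 [ 0.55   -0.0621  0.0073]
 [ 0.565  -0.0632  0.0063]
 [ 0.58   -0.0631  0.0064]
 [ 0.595  -0.0642  0.006 ]
 [ 0.61   -0.0641  0.0052]
 [ 0.625  -0.0649  0.0053]
 [ 0.64   -0.0648  0.0046]]
fit [-0.02658557 -0.02778006]
[320.  43.] zmax 0.1234 xy [ 0.6213 -0.031   0.119 ] ext [0.032 0.012 0.009]
[320. 106.] zmax 0.1271 xy [ 0.5762 -0.0295  0.1207] ext [0.021 0.021 0.013]
[320. 163.] zmax 0.1171 xy [ 0.5296 -0.0283  0.1119] ext [0.023 0.021 0.01 ]
[320. 213.] zmax 0.1233 xy [ 0.4858 -0.0264  0.12  ] ext [0.015 0.013 0.007]
tray (array([ 496.4, -322.5]), array([134.2, 202.7]), 79.6, array([ 487,   72,  153,  183, 3213], dtype=int32), np.float64(13.4))
pad (array([517.6, 299.6]), array([57.4, 93.5]), 15.2, array([   2,  135,   92,   66, 3581], dtype=int32), np.float64(12.1))
```

```bash
python3 -m jog '{"commands":[[1,-1.5,0.05,-3,0,0,0],[1,-1.5,0.05,-6,0,0,0],[1,-1.5,0.05,-9,0,0,0],[1,-1.5,0.05,-12,0,0,0],[1,-1.5,0.05,-14.9,0,0,0]]}'
python3 -m jog '{"commands":[[1,0,0,0,0,0,0],[1,0,0,0,0,0,0]]}'
python3 -m jog '{"commands":[[0.1,0,0,0,0,0,0],[0.1,0,0,0,0,0,0],[0.1,0,0,0,0,0,0],[0.1,0,0,0,0,0,0],[0.1,0,0,0,0,0,0]]}'
python3 -m jog '{"commands":[[0.1,0,0,0,0,0,0],[0.1,0,0,0,0,0,0],[0.1,0,0,0,0,0,0],[0.1,0,0,0,0,0,0],[0.1,0,0,0,0,0,0]]}'
python3 - <<'E'
from h import *
wrist("w2")
E
```

```text
clock: 1.98
eef_pos: [0.4839, -0.0275, 0.154]
tool_rot: [3.141, -0.051, 0.001]
force: [0.0, 0.0, -0.5]
finger_gap: 0.085
grip_force: 0.0
clock: 2.15
eef_pos: [0.4836, -0.0271, 0.1546]
tool_rot: [-3.141, 0.05, 0.004]
force: [-0.5, -0.1, 1.2]
finger_gap: 0.0855
grip_force: 0.0
clock: 2.57
eef_pos: [0.4853, -0.026, 0.1557]
tool_rot: [-3.141, 0.047, -0.002]
force: [0.0, -0.0, 0.3]
finger_gap: 0.0254
grip_force: 0.0
clock: 2.98
eef_pos: [0.4852, -0.026, 0.1555]
tool_rot: [3.141, -0.047, 0.002]
force: [-0.9, -0.1, 5.1]
finger_gap: 0.0151
grip_force: 58.4
```

View pics/w2.png

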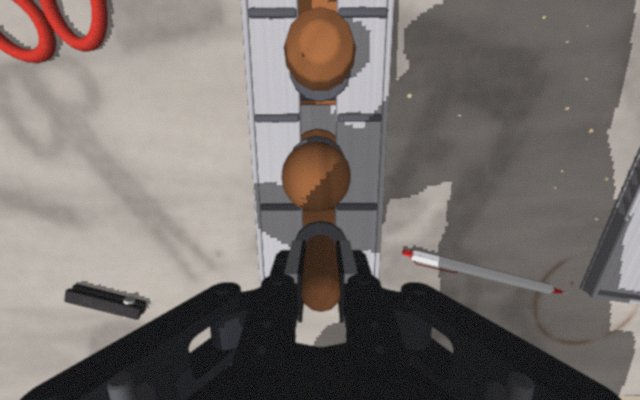

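Gripped. The picture shows the slim handle between the pads at (322,265), and ball and pear undisturbed. Now I'll lift 9 mm and slide out.

```bash
python3 -m jog '{"commands":[[0.1,0,0,0.45,0,0,0],[0.1,0,0,0.9,0,0,0],[0.1,0,0,0.9,0,0,0],[0.1,-0.8,0.02,0.9,0,0,0],[0.1,-1.8,0.05,0.9,0,0,0]]}'
python3 -m jog '{"commands":[[0.1,-1.4,0.04,0,0,0,0],[0.1,-2.8,0.07,0,0,0,0],[0.1,-4.2,0.11,0,0,0,0],[0.1,-5.6,0.15,0,0,0,0],[0.1,-6.8,0.18,0,0,0,0]]}'
python3 -m jog '{"commands":[[0.1,0,-1,0,0,0,0],[0.1,0,-3,0,0,0,0],[0.1,0,-5.5,0,0,0,0],[0.1,0,-8,0,0,0,0],[0.1,0.5,-10.5,0,0,0,0]]}'
python3 -m jog '{"commands":[[0.1,1,-2.5,0,0,0,0],[0.1,2,-5,0,0,0,0],[0.1,3,-7.5,0,0,0,0],[0.1,4,-10,0,0,0,0],[0.1,4.8,-12.5,0,0,0,0]]}'
python3 -m jog '{"commands":[[0.1,0,-2.5,0,0,0,0],[0.1,0,-4.5,0,0,0,0],[0.1,0,-5.8,0,0,0,0],[0.1,0,-6,0,0,0,0],[0.1,0,-6,0,0,0,0]]}'
python3 - <<'E'
from h import *
wrist("w3");c=read_camera("scene");cv2.imwrite("pics/s3.png",cv2.resize(c["image"][100:350,280:600],None,fx=2.2,fy=2.2))
E
```

```text
clock: 3.45
eef_pos: [0.4665, -0.0255, 0.1637]
tool_rot: [-3.141, 0.047, 0.0]
force: [-0.5, -0.4, -1.5]
finger_gap: 0.0149
grip_force: 58.4
clock: 3.87
eef_pos: [0.3966, -0.0236, 0.1636]
tool_rot: [-3.141, 0.047, 0.002]
force: [0.3, 0.0, -0.7]
finger_gap: 0.0149
grip_force: 58.4
clock: 4.28
eef_pos: [0.403, -0.1301, 0.1639]
tool_rot: [-3.141, 0.047, 0.0]
force: [0.5, 0.7, -0.7]
finger_gap: 0.0154
grip_force: 58.5
clock: 4.7
eef_pos: [0.4522, -0.2557, 0.1638]
tool_rot: [3.141, -0.048, 0.001]
force: [0.9, 0.2, -1.1]
finger_gap: 0.0152
grip_force: 58.5
clock: 5.12
eef_pos: [0.4515, -0.3143, 0.1636]
tool_rot: [-3.141, 0.05, 0.001]
force: [-0.2, 0.6, -0.4]
finger_gap: 0.0153
grip_force: 58.6
```

View pics/s3.png

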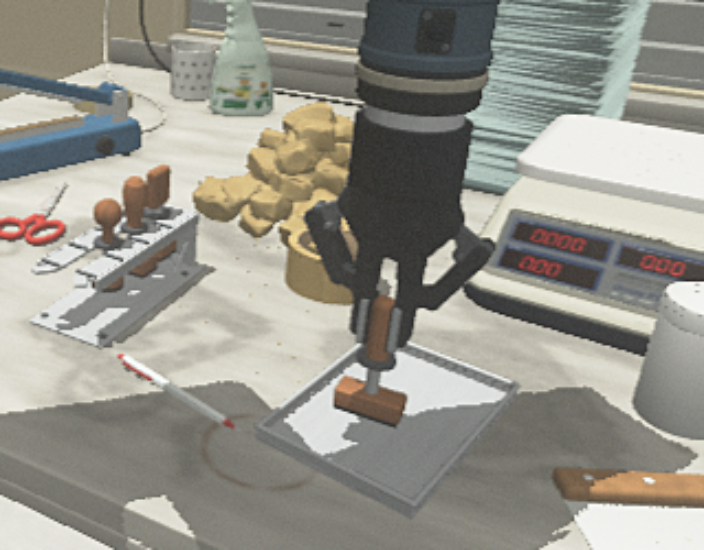

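The slim stamp hangs upright over the tray, at crop (372,395). Now I'll lower it.

```bash
python3 -m jog '{"commands":[[0.1,0,0,-1,0,0,0],[0.1,0,0,-2,0,0,0],[0.1,0,0,-2.6,0,0,0],[0.1,0,0,-2.85,0,0,0],[0.1,0,0,-2.85,0,0,0]]}'
python3 -m jog '{"commands":[[0.1,0,0,-0.1,0,0,0],[0.1,0,0,-0.1,0,0,0]]}'
```

```text
clock: 5.63
eef_pos: [0.4518, -0.3129, 0.1352]
tool_rot: [-3.14, 0.046, 0.0]
force: [-0.8, 1.4, 5.2]
finger_gap: 0.0153
grip_force: 59.2
clock: 5.8
eef_pos: [0.4519, -0.3129, 0.1351]
tool_rot: [-3.141, 0.046, -0.001]
force: [-2.6, 4.0, 14.7]
finger_gap: 0.0155
grip_force: 60.4
```

```bash
python3 -m jog '{"commands":[[0.4,0,0,0.1,0,0,0],[0.8,0,0,0.1,0,0,0],[1,0,0,0.1,0,0,0],[1,0,0,0.1,0,0,0],[1,0,0,0.1,0,0,0]]}'
python3 -m jog '{"commands":[[1,0,0,1.5,0,0,0],[1,0,0,4,0,0,0],[1,0,0,7,0,0,0],[1,0,0,10,0,0,0],[1,0.5,2,10,0,0,0]]}'
python3 -m jog '{"commands":[[1,1.4,5.3,0,0,0,0],[1,2.9,10.6,0,0,0,0],[1,4.4,16,0,0,0,0],[1,5.8,21,0,0,0,0],[1,7.25,26.55,0,0,0,0]]}'
python3 -m jog '{"commands":[[1,0,0,0,0,0,0],[1,0,0,0,0,0,0],[1,0,0,0,0,0,0]]}'
python3 - <<'E'
from h import *
print(observe()["eef_pos"]);c=wrist("w4")
c=read_camera("scene");cv2.imwrite("pics/s4.png",cv2.resize(c["image"][100:350,280:600],None,fx=2.2,fy=2.2))
E
```

```text
clock: 6.22
eef_pos: [0.4518, -0.3136, 0.1351]
tool_rot: [-3.141, 0.047, 0.001]
force: [-0.1, -0.5, 0.2]
finger_gap: 0.075
grip_force: 0.0
clock: 6.63
eef_pos: [0.4584, -0.2968, 0.2406]
tool_rot: [3.136, -0.051, 0.01]
force: [1.0, 0.2, 0.8]
finger_gap: 0.0851
grip_force: 0.0
clock: 7.05
eef_pos: [0.5121, -0.091, 0.2354]
tool_rot: [-3.141, 0.048, -0.0]
force: [0.8, 0.1, 0.8]
finger_gap: 0.0853
grip_force: 0.0
clock: 7.3
eef_pos: [0.5119, -0.0926, 0.2352]
tool_rot: [3.141, -0.046, -0.001]
force: [-0.4, -0.2, -0.5]
finger_gap: 0.0852
grip_force: 0.0
[ 0.51192181 -0.09261969  0.23520394]
```

View pics/s4.png

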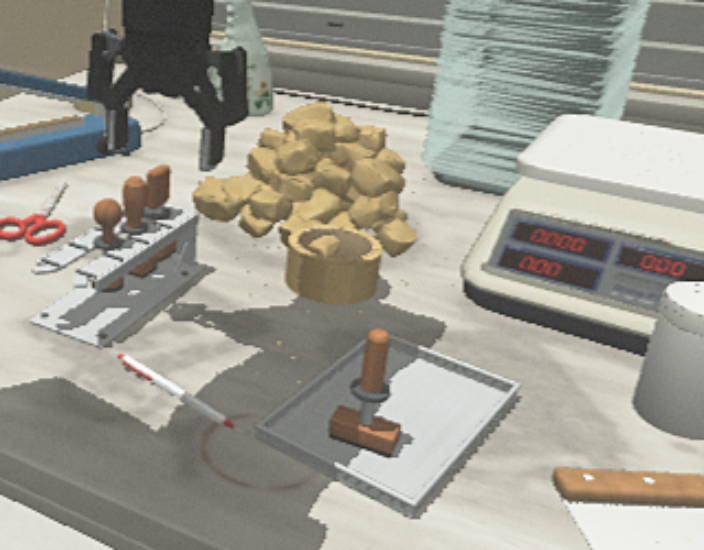

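The slim stamp stands upright on the tray at crop (365,435). The last travel was cut short, so I'll finish it over the ball and go down.

```bash
python3 -m jog '{"commands":[[1,0.5,2,0,0,0,0],[1,1,4,0,0,0,0],[1,1.75,6.5,0,0,0,0],[1,1.75,6.5,0,0,0,0],[1,1.75,6.5,0,0,0,0]]}'
python3 -m jog '{"commands":[[1,0,0,-2.5,0,0,0],[1,0,0,-5,0,0,0],[1,0,0,-7.2,0,0,0],[1,0,0,-8.05,0,0,0],[1,0,0,-8.05,0,0,0]]}'
python3 -m jog '{"commands":[[0.2,0,0,0,0,0,0],[0.2,0,0,0,0,0,0],[0.2,0,0,0,0,0,0],[0.2,0,0,0,0,0,0],[0.2,0,0,0,0,0,0]]}'
python3 -m jog '{"commands":[[0.2,0,0,0,0,0,0],[0.2,0,0,0,0,0,0],[0.2,0,0,0,0,0,0],[0.2,0,0,0,0,0,0]]}'
```

```text
clock: 7.82
eef_pos: [0.5295, -0.0283, 0.2352]
tool_rot: [3.141, -0.048, -0.0]
force: [0.1, -0.7, -0.7]
finger_gap: 0.0856
grip_force: 0.0
clock: 8.23
eef_pos: [0.5281, -0.0291, 0.1531]
tool_rot: [-3.141, 0.05, 0.006]
force: [-0.8, 0.0, 1.0]
finger_gap: 0.0851
grip_force: 0.0
clock: 8.65
eef_pos: [0.5299, -0.0278, 0.1558]
tool_rot: [-3.141, 0.047, -0.003]
force: [-0.9, 1.6, 8.7]
finger_gap: 0.0266
grip_force: 58.5
clock: 8.98
eef_pos: [0.53, -0.0278, 0.1559]
tool_rot: [3.141, -0.047, 0.003]
force: [-0.8, -0.1, 4.9]
finger_gap: 0.0261
grip_force: 58.5
```

```bash
python3 -m jog '{"commands":[[0.2,0,0,0.45,0,0,0],[0.2,0,0,0.9,0,0,0],[0.2,0,0,0.9,0,0,0],[0.2,-0.8,0.02,0.9,0,0,0],[0.2,-2,0.05,0.9,0,0,0]]}'
python3 -m jog '{"commands":[[0.2,-1.4,0.04,0,0,0,0],[0.2,-2.8,0.07,0,0,0,0],[0.2,-4.2,0.11,0,0,0,0],[0.2,-5.6,0.15,0,0,0,0],[0.2,-7,0.19,0,0,0,0]]}'
python3 -m jog '{"commands":[[0.2,-1.4,0.04,0,0,0,0],[0.2,-2.8,0.07,0,0,0,0],[0.2,-4.1,0.11,0,0,0,0],[0.2,-4.1,-0.5,0,0,0,0],[0.2,-4.1,-2.5,0,0,0,0]]}'
python3 -m jog '{"commands":[[0.2,0,-2.5,0,0,0,0],[0.2,0,-5,0,0,0,0],[0.2,0,-7.5,0,0,0,0],[0.2,0,-10,0,0,0,0],[0.2,1,-12,0,0,0,0]]}'
python3 -m jog '{"commands":[[0.2,2.4,-1.8,0,0,0,0],[0.2,4.8,-3.6,0,0,0,0],[0.2,7.2,-5.4,0,0,0,0],[0.2,9.6,-7.2,0,0,0,0],[0.2,12,-9,0,0,0,0]]}'
python3 -m jog '{"commands":[[0.2,0,-2,0,0,0,0],[0.2,0,-4.5,0,0,0,0],[0.2,0,-6.5,0,0,0,0],[0.2,0,-6.8,0,0,0,0],[0.2,0,-6.8,0,0,0,0]]}'
python3 -m jog '{"commands":[[0.2,0,0,-1,0,0,0],[0.2,0,0,-2,0,0,0],[0.2,0,0,-2.6,0,0,0],[0.2,0,0,-2.8,0,0,0],[0.2,0,0,-2.8,0,0,0]]}'
```

```text
clock: 9.4
eef_pos: [0.5095, -0.0273, 0.1638]
tool_rot: [-3.141, 0.047, -0.001]
force: [-1.0, 0.0, -0.3]
finger_gap: 0.026
grip_force: 58.9
clock: 9.82
eef_pos: [0.4379, -0.0254, 0.1636]
tool_rot: [-3.141, 0.048, 0.001]
force: [-1.1, 0.1, -1.3]
finger_gap: 0.0259
grip_force: 58.9
clock: 10.23
eef_pos: [0.3976, -0.0496, 0.1639]
tool_rot: [-3.141, 0.044, -0.0]
force: [1.0, 0.4, -0.5]
finger_gap: 0.0261
grip_force: 59.0
clock: 10.65
eef_pos: [0.4071, -0.1721, 0.1638]
tool_rot: [-3.141, 0.049, 0.002]
force: [0.6, -0.3, -0.5]
finger_gap: 0.026
grip_force: 59.0
clock: 11.07
eef_pos: [0.5294, -0.2619, 0.1636]
tool_rot: [-3.141, 0.048, -0.0]
force: [-0.0, -0.6, -0.1]
finger_gap: 0.0261
grip_force: 59.0
clock: 11.48
eef_pos: [0.5281, -0.3299, 0.1633]
tool_rot: [-3.141, 0.05, 0.001]
force: [-0.3, 0.7, -0.9]
finger_gap: 0.0262
grip_force: 59.1
clock: 11.9
eef_pos: [0.5286, -0.3273, 0.1356]
tool_rot: [-3.141, 0.045, -0.0]
force: [-0.2, 0.8, 3.2]
finger_gap: 0.0266
grip_force: 59.3
```

```bash
python3 -m jog '{"commands":[[0.2,0,0,-0.05,0,0,0],[0.5,0,0,-0.05,0,0,0],[1,0,0,-0.05,0,0,0],[1,0,0,-0.05,0,0,0],[1,0,0,-0.05,0,0,0]]}'
python3 -m jog '{"commands":[[1,0,0,0,0,0,0],[1,0,0,1.5,0,0,0],[1,0,0,4,0,0,0],[1,0,0,7,0,0,0],[1,0,0,10,0,0,0]]}'
python3 -m jog '{"commands":[[1,0.5,3,0,0,0,0],[1,1,6,0,0,0,0],[1,1.5,9,0,0,0,0],[1,2,12,0,0,0,0],[1,2.5,15,0,0,0,0]]}'
python3 -m jog '{"commands":[[1,0.5,3,0,0,0,0],[1,1,6,0,0,0,0],[1,1.5,9,0,0,0,0],[1,1.5,10,0,0,0,0],[1,1.5,10,0,0,0,0]]}'
python3 - <<'E'
from h import *
print(observe()["eef_pos"])
c=wrist("w5");P=cloud(c);Z=P[...,2];im=c["image"].astype(int)
m=(im[...,2]-im[...,0]>40)&(Z>.085)&(Z<.14)&(abs(P[...,0]-.58)<.12)&(abs(P[...,1]+.028)<.04)
k,l,s,ce=cv2.connectedComponentsWithStats(m.astype(np.uint8))
for i in range(1,k):
    if s[i,4]>80:q=P[l==i];print(ce[i].round(),"zmax",q[:,2].max().round(4),"xy",((q.min(0)+q.max(0))/2).round(4),np.ptp(q,axis=0).round(3))
c=read_camera("scene");cv2.imwrite("pics/s5.png",cv2.resize(c["image"][100:350,280:600],None,fx=2.2,fy=2.2))
E
```

```text
clock: 12.32
eef_pos: [0.5284, -0.3281, 0.1351]
tool_rot: [-3.141, 0.047, 0.001]
force: [-0.6, -0.6, 0.2]
finger_gap: 0.0735
grip_force: 0.0
clock: 12.73
eef_pos: [0.5281, -0.3282, 0.2359]
tool_rot: [-3.14, 0.048, 0.002]
force: [1.2, -0.6, 1.0]
finger_gap: 0.0852
grip_force: 0.0
clock: 13.15
eef_pos: [0.5534, -0.1772, 0.2354]
tool_rot: [-3.141, 0.048, -0.0]
force: [0.8, -0.5, -0.5]
finger_gap: 0.0855
grip_force: 0.0
clock: 13.57
eef_pos: [0.5685, -0.0762, 0.2353]
tool_rot: [-3.141, 0.042, 0.0]
force: [-1.3, -0.6, -0.2]
finger_gap: 0.0853
grip_force: 0.0
[ 0.56852194 -0.07618748  0.23533405]
[243. 144.] zmax 0.1231 xy [ 0.6223 -0.0318  0.1195] [0.032 0.013 0.007]
[247. 216.] zmax 0.1266 xy [ 0.5776 -0.0302  0.1213] [0.02  0.021 0.01 ]
```

View pics/s5.png

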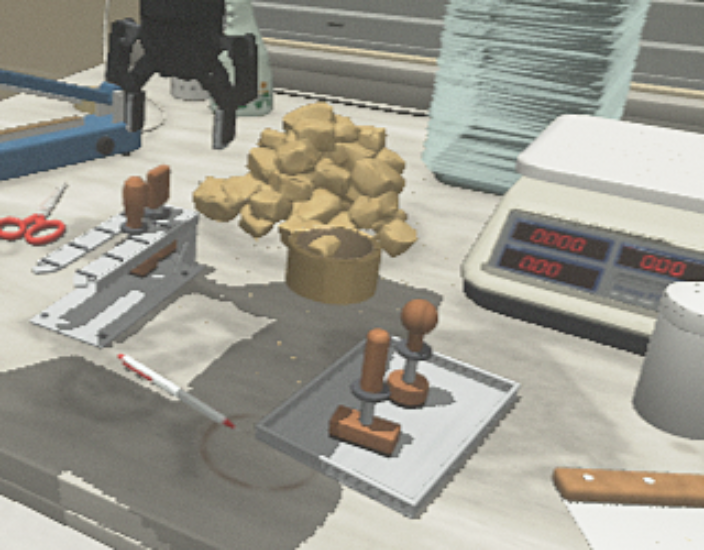

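Slim and ball both stand upright on the tray (crop (365,435) and (410,385)). Next I'll grip the pear.

```bash
python3 -m jog '{"commands":[[1,0.4,2.4,0,0,0,0],[1,0.75,4.75,0,0,0,0],[1,0.75,4.75,0,0,0,0],[1,0.75,4.75,-2.5,0,0,0],[1,0.75,4.75,-5,0,0,0]]}'
python3 -m jog '{"commands":[[1,0,0,-2.2,0,0,0],[1,0,0,-3.05,0,0,0],[1,0,0,-3.05,0,0,0],[1,0,0,-3.05,0,0,0]]}'
python3 -m jog '{"commands":[[0.15,0,0,0,0,0,0],[0.15,0,0,0,0,0,0],[0.15,0,0,0,0,0,0],[0.15,0,0,0,0,0,0],[0.15,0,0,0,0,0,0]]}'
python3 -m jog '{"commands":[[0.15,0,0,0,0,0,0],[0.15,0,0,0,0,0,0],[0.15,0,0,0,0,0,0],[0.15,0,0,0,0,0,0]]}'
```

```text
clock: 14.08
eef_pos: [0.5769, -0.0322, 0.1861]
tool_rot: [3.141, -0.048, 0.006]
force: [-0.3, -0.3, -1.1]
finger_gap: 0.0854
grip_force: 0.0
clock: 14.42
eef_pos: [0.5761, -0.0319, 0.1552]
tool_rot: [3.141, -0.049, -0.0]
force: [-0.1, -0.4, 0.5]
finger_gap: 0.0854
grip_force: 0.0
clock: 14.83
eef_pos: [0.5762, -0.0309, 0.1554]
tool_rot: [-3.141, 0.047, -0.001]
force: [0.8, -0.3, 1.2]
finger_gap: 0.0251
grip_force: 0.4
clock: 15.17
eef_pos: [0.5763, -0.0307, 0.1555]
tool_rot: [-3.141, 0.047, -0.002]
force: [0.2, 2.1, 5.2]
finger_gap: 0.0233
grip_force: 58.6
```

```bash
python3 -m jog '{"commands":[[0.15,0,0.05,0.45,0,0,0],[0.15,0,0.15,0.9,0,0,0],[0.15,0,0.15,0.9,0,0,0],[0.15,-0.8,0.17,0.9,0,0,0],[0.15,-2,0.2,0.9,0,0,0]]}'
python3 -m jog '{"commands":[[0.15,-1.4,0.04,0,0,0,0],[0.15,-2.8,0.07,0,0,0,0],[0.15,-4.2,0.11,0,0,0,0],[0.15,-5.6,0.15,0,0,0,0],[0.15,-7,0.19,0,0,0,0]]}'
python3 -m jog '{"commands":[[0.15,-1.4,0.04,0,0,0,0],[0.15,-2.8,0.07,0,0,0,0],[0.15,-4.2,0.11,0,0,0,0],[0.15,-5.6,0.15,0,0,0,0],[0.15,-7,0.19,0,0,0,0]]}'
python3 -m jog '{"commands":[[0.15,-0.9,0.04,0,0,0,0],[0.15,-1.8,0.05,0,0,0,0],[0.15,-1.8,0.05,1.5,0,0,0],[0.15,-1.8,0.05,4,0,0,0],[0.15,-1.8,0.05,6,0,0,0]]}'
python3 -m jog '{"commands":[[0.15,1,2.8,0,0,0,0],[0.15,2,5.6,0,0,0,0],[0.15,3,8.4,0,0,0,0],[0.15,4,11.2,0,0,0,0],[0.15,5,14,0,0,0,0]]}'
python3 -m jog '{"commands":[[0.15,1,2.8,0,0,0,0],[0.15,2,5.6,0,0,0,0],[0.15,3,8.4,0,0,0,0],[0.15,4,11.2,0,0,0,0],[0.15,5,14,0,0,0,0]]}'
python3 -m jog '{"commands":[[0.15,0.5,2,0,0,0,0],[0.15,0.9,4,0,0,0,0],[0.15,0.9,4,0,0,0,0],[0.15,0.9,4,0,0,0,0]]}'
python3 - <<'E'
from h import *
print(observe()["eef_pos"])
for n in ("top","scene"):
    c=read_camera(n);np.savez(n+"6.npz",**c)
    P=cloud(c);Z=P[...,2];im=c["image"].astype(int);b,r=im[...,0],im[...,2];print(n,rect(P,(b-r>25)&(abs(Z-.01)<.01)&(P[...,1]>.1)&(P[...,0]<.6)))
cv2.imwrite("pics/s6.png",cv2.resize(c["image"][110:260,160:360],None,fx=3.5,fy=3.5))
E
```

```text
clock: 15.58
eef_pos: [0.556, -0.0289, 0.1636]
tool_rot: [3.141, -0.047, 0.0]
force: [-0.1, -0.2, -1.6]
finger_gap: 0.0231
grip_force: 58.7
clock: 16.0
eef_pos: [0.4844, -0.027, 0.1636]
tool_rot: [-3.141, 0.048, 0.001]
force: [0.2, -0.7, -0.5]
finger_gap: 0.0235
grip_force: 58.7
clock: 16.42
eef_pos: [0.4144, -0.0251, 0.1636]
tool_rot: [3.141, -0.048, -0.001]
force: [-0.0, 0.5, -1.3]
finger_gap: 0.0231
grip_force: 58.7
clock: 16.83
eef_pos: [0.3975, -0.0246, 0.2248]
tool_rot: [-3.141, 0.048, 0.001]
force: [1.3, -0.2, -1.1]
finger_gap: 0.0232
grip_force: 58.9
clock: 17.25
eef_pos: [0.4399, 0.0143, 0.223]
tool_rot: [-3.111, -0.027, 0.004]
force: [0.1, 0.2, -1.2]
finger_gap: 0.0234
grip_force: 59.0
clock: 17.67
eef_pos: [0.4852, 0.0474, 0.2234]
tool_rot: [-3.079, -0.106, 0.006]
force: [-0.3, 0.4, -0.8]
finger_gap: 0.0233
grip_force: 59.0
clock: 18.0
eef_pos: [0.4955, 0.0661, 0.2235]
tool_rot: [-3.061, -0.149, 0.009]
force: [-0.2, -0.1, -0.1]
finger_gap: 0.0233
grip_force: 59.0
[0.49550207 0.06606016 0.22347386]
top (array([519.1, 302. ]), array([56.5, 90.9]), 14.9, array([204, 201,  33,  26, 557], dtype=int32), np.float64(11.9))
scene (array([515.8, 297.3]), array([57. , 89.9]), 14.0, array([201, 198,  39,  12, 269], dtype=int32), np.float64(11.4))
```

View pics/s6.png

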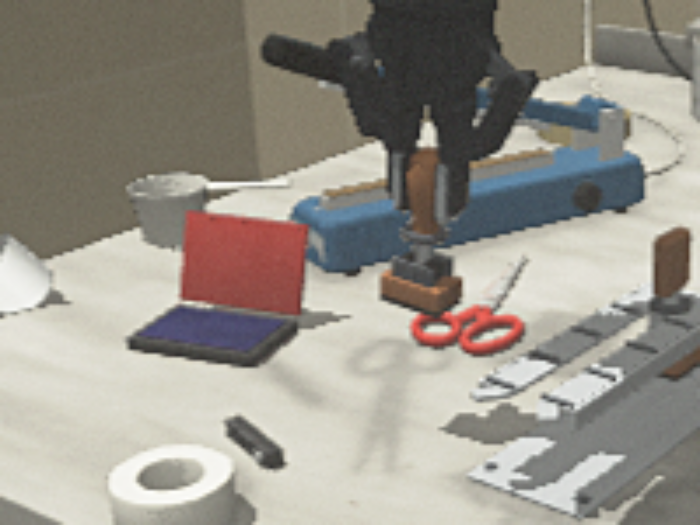

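The pear is held upright over the scissors (crop (425,270)), with the pad at (215,330) and its lid behind. The wrist joint is at its range limit and blocked the travel, so I'll check it and turn yaw positive along the way.

```bash
python3 -m jog '{"commands":[[0.15,0,0,0,0,0,0.1],[0.15,0,1,0,0,0,0.2],[0.15,0,3,0,0,0,0.3],[0.15,0.3,5.5,0,0,0,0.4],[0.15,0.5,8,0,0,0,0.46]]}'
python3 -m jog '{"commands":[[0.15,0.2,2.7,0,0,0,0],[0.15,0.4,5.4,0,0,0,0],[0.15,0.6,8.1,0,0,0,0],[0.15,0.8,10.8,0,0,0,0],[0.15,1,13.5,0,0,0,0]]}'
python3 -m jog '{"commands":[[0.15,0.4,1.8,0,0,0,0],[0.15,0.4,1.8,0,0,0,0],[0.15,0.4,1.8,0,0,0,0],[0.15,0.4,1.8,0,0,0,0]]}'
python3 -c "
from rig import *;s=observe();print(s['qpos'].round(3),s['eef_pos'].round(4),s['tool_rot'].round(3))"
```

```text
clock: 18.52
eef_pos: [0.5003, 0.1458, 0.2239]
tool_rot: [-2.948, -0.848, 0.035]
force: [-0.2, 0.3, -0.3]
finger_gap: 0.0234
grip_force: 59.0
clock: 18.93
eef_pos: [0.5102, 0.2815, 0.2238]
tool_rot: [-2.95, -0.841, 0.035]
force: [-0.0, -0.7, -0.6]
finger_gap: 0.0236
grip_force: 59.0
clock: 19.27
eef_pos: [0.5141, 0.2979, 0.2235]
tool_rot: [-2.95, -0.842, 0.036]
force: [0.3, -0.0, -0.2]
finger_gap: 0.0237
grip_force: 59.0
[0.495 0.396 0.006 1.188 0.077 3.08 ] [0.5141 0.2979 0.2235] [-2.95  -0.842  0.036]
```

The tool picked up about 4° of tilt at the limit, so I'll compute the correction.

```bash
cat >> h.py <<'E'
def level(yaw=None):
    s=observe();C=R.from_rotvec(s["tool_rot"]).as_matrix()
    if yaw is None: yaw=np.arctan2(C[1,0],C[0,0])
    D=R.from_euler("z",yaw)*R.from_rotvec([np.pi,0,0]);dR=(D*R.from_matrix(C).inv()).as_rotvec()
    g=s["eef_pos"]+C[:,2]*hold_point_z
    print("yaw",round(yaw,3),"tilt",np.arccos(-C[2,2]).round(4),"turn",dR.round(3),"eef",s["eef_pos"].round(4),"grasp pt",g.round(4),"q6",s["qpos"][5].round(3))
E
python3 -c "
from h import *;level()"
```

```text
yaw 0.556 tilt 0.0773 turn [-0.064 -0.043  0.   ] eef [0.5141 0.2979 0.2235] grasp pt [0.5118 0.3013 0.1698] q6 3.08
```

```bash
python3 -m jog '{"commands":[[0.15,0.1,0.1,0,-0.064,-0.043,0],[0.15,0.1,0.1,0,-0.064,-0.043,0],[0.15,0.1,0.1,-2,-0.064,-0.043,0],[0.15,0.1,0.1,-4,-0.064,-0.043,0],[0.15,0.1,0.1,-5,-0.064,-0.043,0]]}'
python3 -m jog '{"commands":[[0.15,0,0,-0.5,0,0,0],[0.15,0,0,-0.5,0,0,0],[0.15,0,0,-0.5,0,0,0]]}'
python3 - <<'E'
from h import *
level();c=read_camera("scene")
cv2.imwrite("pics/s7.png",cv2.resize(c["image"][110:260,160:360],None,fx=3.5,fy=3.5))
E
```

```text
clock: 19.68
eef_pos: [0.5147, 0.2984, 0.172]
tool_rot: [-3.019, -0.861, 0.003]
force: [0.0, -1.1, 0.0]
finger_gap: 0.0232
grip_force: 59.1
clock: 19.93
eef_pos: [0.5158, 0.2993, 0.1692]
tool_rot: [-3.02, -0.861, -0.002]
force: [0.1, -0.2, 0.0]
finger_gap: 0.0235
grip_force: 59.1
yaw 0.556 tilt 0.0017 turn [-0.002  0.001 -0.   ] eef [0.5158 0.2993 0.1692] grasp pt [0.5158 0.2994 0.1153] q6 3.111
```

View pics/s7.png

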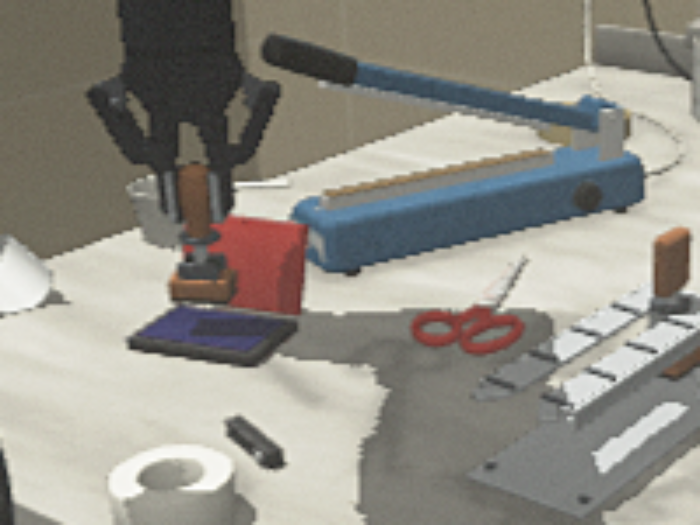

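The pear is level over the pad centre (crop (203,285)). Now I'll lower it.

```bash
python3 -m jog '{"commands":[[0.15,0,0,-1,0,0,0],[0.15,0,0,-2,0,0,0],[0.15,0,0,-2.4,0,0,0],[0.15,0,0,-2.55,0,0,0],[0.15,0,0,-2.55,0,0,0]]}'
python3 -m jog '{"commands":[[0.15,0,0,-0.1,0,0,0],[0.15,0,0,-0.1,0,0,0]]}'
```

```text
clock: 20.4
eef_pos: [0.5154, 0.2997, 0.1429]
tool_rot: [-3.02, -0.863, -0.001]
force: [-0.5, -1.4, -0.1]
finger_gap: 0.0233
grip_force: 59.2
clock: 20.57
eef_pos: [0.5157, 0.3, 0.1427]
tool_rot: [-3.019, -0.863, -0.003]
force: [-1.5, 0.5, 7.2]
finger_gap: 0.0234
grip_force: 59.7
```

Contact at 7 N. I'll release with a part opening because of the lid, then rise and look.

```bash
python3 -m jog '{"commands":[[0.4,0,0,0,0,0,0],[0.55,0,0,0,0,0,0],[0.55,0,0,0,0,0,0],[0.55,0,0,0,0,0,0],[0.55,0,0,0.3,0,0,0]]}'
python3 -m jog '{"commands":[[0.55,0,0,1.5,0,0,0],[0.55,0,0,4,0,0,0],[0.55,0,0,7,0,0,0],[0.55,0,0,10,0,0,0],[1,0,-1.5,10.5,0,0,0]]}'
python3 -m jog '{"commands":[[1,0,-3,0,0,0,0],[1,0,-6,0,0,0,0],[1,0,-9,0,0,0,0],[1,0,-12,0,0,0,0],[1,0,-15,0,0,0,0]]}'
python3 - <<'E'
from h import *
level();c=read_camera("scene")
cv2.imwrite("pics/s8.png",cv2.resize(c["image"][110:260,160:360],None,fx=3.5,fy=3.5))
t=read_camera("top");P=cloud(t);Z=P[...,2];im=t["image"].astype(int)
m=(im[...,2]-im[...,0]>30)&(Z>.095)&(Z<.12)&(abs(P[...,0]-.516)<.05)&(abs(P[...,1]-.3)<.05)
q=P[m];print("pear",len(q),q.mean(0),q.max(0))
E
```

```text
clock: 20.98
eef_pos: [0.5152, 0.2994, 0.1445]
tool_rot: [-3.02, -0.862, 0.0]
force: [0.2, 0.0, 1.3]
finger_gap: 0.0474
grip_force: 0.0
clock: 21.4
eef_pos: [0.517, 0.2868, 0.2552]
tool_rot: [-3.017, -0.864, -0.013]
force: [0.9, -1.0, 0.9]
finger_gap: 0.0576
grip_force: 0.0
clock: 21.82
eef_pos: [0.5151, 0.1331, 0.2501]
tool_rot: [-3.02, -0.863, -0.002]
force: [0.6, -0.6, 1.5]
finger_gap: 0.0855
grip_force: 0.0
yaw 0.557 tilt 0.0012 turn [-0.001  0.001 -0.   ] eef [0.5151 0.1331 0.2501] grasp pt [0.5152 0.1331 0.1962] q6 2.838<stdin>:6: RuntimeWarning: Mean of empty slice.
  ret = um.true_divide(
Traceback (most recent call last):
ValueError: zero-size array to reduction operation maximum which has no identity
```

View pics/s8.png

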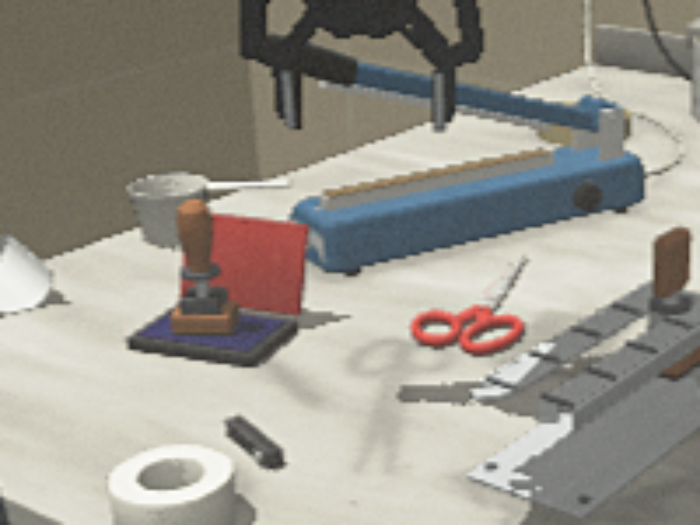

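The pear stands upright on the pad (crop (203,315)), roughly in the middle. Now back to the ball on the tray.

```bash
python3 -m jog '{"commands":[[1,0.1,-3,0,0,0,0],[1,0.2,-6,0,0,0,0],[1,0.3,-9,0,0,0,0],[1,0.4,-12,0,0,0,0],[1,0.5,-15,0,0,0,0]]}'
python3 -m jog '{"commands":[[1,0.1,-3,0,0,0,-0.1],[1,0.2,-6,0,0,0,-0.2],[1,0.3,-9,0,0,0,-0.3],[1,0.4,-12,0,0,0,-0.4],[1,0.5,-15,0,0,0,-0.5]]}'
python3 -m jog '{"commands":[[1,0.1,-3,0,0,0,-0.086],[1,0.2,-6,0,0,0,-0.086],[1,0.3,-9,0,0,0,-0.086],[1,0.3,-12,0,0,0,-0.086],[1,0.3,-15,0,0,0,-0.086]]}'
python3 -m jog '{"commands":[[1,0,-1,0,0,0,0],[1,0,-1,0,0,0,0],[1,0,-1,0,0,0,0]]}'
python3 - <<'E'
from h import *
level(-0.0275)
t=read_camera("top");P=cloud(t);Z=P[...,2];im=t["image"].astype(int)
m=(im[...,2]-im[...,0]>30)&(Z>.095)&(Z<.12)&(abs(P[...,0]-.516)<.05)&(abs(P[...,1]-.3)<.05)
q=P[m];print("pear",len(q),q.mean(0) if len(q) else 0)
c=wrist("w9")
P=cloud(c);Z=P[...,2];im=c["image"].astype(int)
m=(im[...,2]-im[...,0]>40)&(Z>.07)&(Z<.12)&(abs(P[...,0]-.5)<.12)&(abs(P[...,1]+.32)<.06)
k,l,s,ce=cv2.connectedComponentsWithStats(m.astype(np.uint8))
for i in range(1,k):
    if s[i,4]>80:q=P[l==i];print(ce[i].round(),"zmax",q[:,2].max().round(4),"xy",((q.min(0)+q.max(0))/2).round(4),np.ptp(q,axis=0).round(3))
E
```

```text
clock: 22.33
eef_pos: [0.5204, -0.0164, 0.2501]
tool_rot: [-3.02, -0.863, -0.002]
force: [0.0, -0.3, 0.3]
finger_gap: 0.0855
grip_force: 0.0
clock: 22.75
eef_pos: [0.5255, -0.1666, 0.2501]
tool_rot: [-3.14, -0.081, -0.002]
force: [0.2, 0.7, -0.8]
finger_gap: 0.0851
grip_force: 0.0
clock: 23.17
eef_pos: [0.5286, -0.3166, 0.25]
tool_rot: [-3.141, 0.046, -0.002]
force: [0.3, 1.2, 0.5]
finger_gap: 0.0854
grip_force: 0.0
clock: 23.42
eef_pos: [0.5284, -0.3253, 0.2496]
tool_rot: [-3.14, 0.048, -0.001]
force: [0.7, 0.9, 0.4]
finger_gap: 0.0856
grip_force: 0.0
yaw -0.028 tilt 0.0014 turn [-0.001  0.001  0.003] eef [ 0.5284 -0.3253  0.2496] grasp pt [ 0.5285 -0.3252  0.1957] q6 2.62
pear 59 [0.51366351 0.30102025 0.10799186]
[321. 204.] zmax 0.0967 xy [ 0.5301 -0.3257  0.0902] [0.025 0.025 0.013]
[310. 298.] zmax 0.1032 xy [ 0.4535 -0.3143  0.1003] [0.012 0.013 0.006]
```

```bash
python3 -m jog '{"commands":[[1,0,-0.2,-3,0,0,0],[1,0,-0.2,-6,0,0,0],[1,0,-0.2,-9,0,0,0],[1,0,-0.2,-11,0,0,0],[1,0,-0.2,-11.4,0,0,0]]}'
python3 -m jog '{"commands":[[1,0,0,0,0,0,0],[0.2,0,0,0,0,0,0],[0.2,0,0,0,0,0,0],[0.2,0,0,0,0,0,0],[0.2,0,0,0,0,0,0]]}'
python3 -m jog '{"commands":[[0.2,0,0,0,0,0,0],[0.2,0,0,0,0,0,0],[0.2,0,0,0,0,0,0],[0.2,0,0,0,0,0,0],[0.2,0,0,0,0,0,0]]}'
```

```text
clock: 23.93
eef_pos: [0.5271, -0.3249, 0.1327]
tool_rot: [-3.138, 0.044, 0.006]
force: [-0.1, 0.4, -0.5]
finger_gap: 0.0852
grip_force: 0.0
clock: 24.35
eef_pos: [0.529, -0.3276, 0.1375]
tool_rot: [3.141, -0.047, 0.005]
force: [-1.3, 0.7, 0.5]
finger_gap: 0.0386
grip_force: 0.0
clock: 24.77
eef_pos: [0.529, -0.3276, 0.1373]
tool_rot: [3.141, -0.047, 0.005]
force: [0.2, 1.3, 6.0]
finger_gap: 0.026
grip_force: 58.5
```

```bash
python3 -m jog '{"commands":[[0.2,0,0,1,0,0,0],[0.2,0,0,2.95,0,0,0],[0.2,0,1.5,2.95,0,0,0],[0.2,0,4,2.95,0,0,0],[0.2,0,6.8,2.95,0,0,0]]}'
python3 -m jog '{"commands":[[0.2,-2.4,1.8,0,0,0,0],[0.2,-4.8,3.6,0,0,0,0],[0.2,-7.2,5.4,0,0,0,0],[0.2,-9.6,7.2,0,0,0,0],[0.2,-12,9,0,0,0,0]]}'
python3 -m jog '{"commands":[[0.2,-1,2.5,0,0,0,0],[0.2,-1.3,5,0,0,0,0],[0.2,-1.3,7.5,0,0,0,0],[0.2,-1.3,10,0,0,0,0],[0.2,-1.3,12.5,0,0,0,0]]}'
python3 -m jog '{"commands":[[0.2,0,1,0,0,0,0],[0.2,0,2,0,0,0,0],[0.2,0,2,0,0,0,0],[0.2,0,2,0,0,0,0]]}'
python3 - <<'E'
from h import *
level(-0.0275);s=observe();x,y,_=s["eef_pos"];print("axis dy mm",1e3*(-.0278-.0266*(x-.55)-y))
E
```

```text
clock: 25.18
eef_pos: [0.5284, -0.2592, 0.1662]
tool_rot: [3.141, -0.05, 0.003]
force: [0.7, 0.3, -0.9]
finger_gap: 0.0263
grip_force: 59.0
clock: 25.6
eef_pos: [0.4071, -0.1681, 0.1657]
tool_rot: [-3.141, 0.046, -0.002]
force: [0.8, 0.0, -0.2]
finger_gap: 0.0262
grip_force: 59.0
clock: 26.02
eef_pos: [0.395, -0.0431, 0.1661]
tool_rot: [-3.141, 0.047, -0.003]
force: [0.7, 1.1, -1.4]
finger_gap: 0.0258
grip_force: 59.1
clock: 26.35
eef_pos: [0.3953, -0.0239, 0.1659]
tool_rot: [-3.141, 0.044, -0.002]
force: [0.0, -0.5, 0.0]
finger_gap: 0.0253
grip_force: 59.1
yaw -0.028 tilt 0.0015 turn [-0.     0.001  0.001] eef [ 0.3953 -0.0239  0.1659] grasp pt [ 0.3954 -0.0239  0.112 ] q6 3.109
axis dy mm 0.24217001131932037
```

```bash
python3 -m jog '{"commands":[[0.2,1,-0.02,0.1,0,0,0],[0.2,2.2,-0.05,0.1,0,0,0],[0.2,3.4,-0.08,0.1,0,0,0],[0.2,4.6,-0.11,0.1,0,0,0],[0.2,5.8,-0.14,0.1,0,0,0]]}'
python3 -m jog '{"commands":[[0.2,1.4,-0.04,0,0,0,0],[0.2,2.8,-0.08,0,0,0,0],[0.2,4.2,-0.11,0,0,0,0],[0.2,5.6,-0.15,0,0,0,0],[0.2,6.8,-0.18,0,0,0,0]]}'
python3 -m jog '{"commands":[[0.2,0.9,-0.03,0,0,0,0],[0.2,0.9,-0.03,0,0,0,0],[0.2,0.9,-0.03,-0.45,0,0,0],[0.2,0.9,-0.03,-0.85,0,0,0],[0.2,0.9,-0.03,-0.85,0,0,0]]}'
```

```text
clock: 26.77
eef_pos: [0.4554, -0.0263, 0.1665]
tool_rot: [-3.141, 0.048, -0.002]
force: [-0.0, 0.3, -0.9]
finger_gap: 0.0261
grip_force: 59.1
clock: 27.18
eef_pos: [0.5236, -0.0281, 0.1661]
tool_rot: [-3.141, 0.048, -0.002]
force: [0.4, -0.5, -1.1]
finger_gap: 0.0257
grip_force: 59.1
clock: 27.6
eef_pos: [0.5301, -0.028, 0.1579]
tool_rot: [-3.141, 0.047, -0.002]
force: [0.7, -0.3, 0.5]
finger_gap: 0.0264
grip_force: 59.2
```

```bash
python3 -m jog '{"commands":[[0.2,0,0,-0.1,0,0,0],[0.2,0,0,-0.1,0,0,0],[0.5,0,0,-0.1,0,0,0],[1,0,0,-0.1,0,0,0],[1,0,0,-0.1,0,0,0]]}'
python3 -m jog '{"commands":[[1,0,0,0,0,0,0],[1,0,0,1.5,0,0,0],[1,0,0,4,0,0,0],[1,0,0,7,0,0,0],[1,0,0,9,0,0,0]]}'
python3 -m jog '{"commands":[[1,-0.8,-3,0,0,0,0],[1,-1.6,-6,0,0,0,0],[1,-2.4,-9,0,0,0,0],[1,-3.2,-12,0,0,0,0],[1,-4,-15,0,0,0,0]]}'
python3 -m jog '{"commands":[[1,-0.8,-3,0,0,0,0],[1,-1.6,-6,0,0,0,0],[1,-2.4,-9,0,0,0,0],[1,-3.2,-12,0,0,0,0],[1,-3.8,-13.5,0,0,0,0]]}'
python3 -m jog '{"commands":[[1,0,0,0,0,0,0],[1,0,0,0,0,0,0]]}'
python3 - <<'E'
from h import *
level(-0.0275)
c=read_camera("scene")
cv2.imwrite("pics/s10.png",cv2.resize(c["image"][120:290,250:450],None,fx=3.5,fy=3.5))
t=read_camera("top");P=cloud(t);Z=P[...,2];im=t["image"].astype(int)
m=(im[...,2]-im[...,0]>40)&(Z>.085)&(Z<.14)&(abs(P[...,0]-.55)<.13)&(abs(P[...,1]+.025)<.05)
k,l,s,ce=cv2.connectedComponentsWithStats(m.astype(np.uint8))
for i in range(1,k):
    if s[i,4]>15:q=P[l==i];print(ce[i].round(1),"zmax",q[:,2].max().round(4),"xy",((q.min(0)+q.max(0))/2).round(4))
E
```

```text
clock: 28.02
eef_pos: [0.53, -0.0279, 0.1569]
tool_rot: [-3.141, 0.047, -0.001]
force: [0.6, 0.1, -0.2]
finger_gap: 0.0617
grip_force: 0.0
clock: 28.43
eef_pos: [0.5306, -0.0279, 0.2491]
tool_rot: [-3.141, 0.047, -0.003]
force: [1.0, 0.4, 0.2]
finger_gap: 0.0855
grip_force: 0.0
clock: 28.85
eef_pos: [0.4898, -0.1791, 0.2471]
tool_rot: [-3.141, 0.046, -0.002]
force: [0.3, -0.8, -0.1]
finger_gap: 0.0849
grip_force: 0.0
clock: 29.27
eef_pos: [0.4517, -0.3157, 0.2468]
tool_rot: [3.141, -0.049, 0.002]
force: [-0.4, 1.0, 0.5]
finger_gap: 0.0851
grip_force: 0.0
clock: 29.43
eef_pos: [0.452, -0.3134, 0.2467]
tool_rot: [-3.14, 0.05, -0.001]
force: [0.0, 0.4, -0.3]
finger_gap: 0.0853
grip_force: 0.0
yaw -0.028 tilt 0.0012 turn [-0.001  0.001  0.004] eef [ 0.452  -0.3134  0.2467] grasp pt [ 0.4521 -0.3134  0.1928] q6 2.567
[330.9 172.6] zmax 0.1238 xy [ 0.6213 -0.0288  0.1085]
[329.9 205.9] zmax 0.1185 xy [ 0.5288 -0.0255  0.1109]
```

View pics/s10.png

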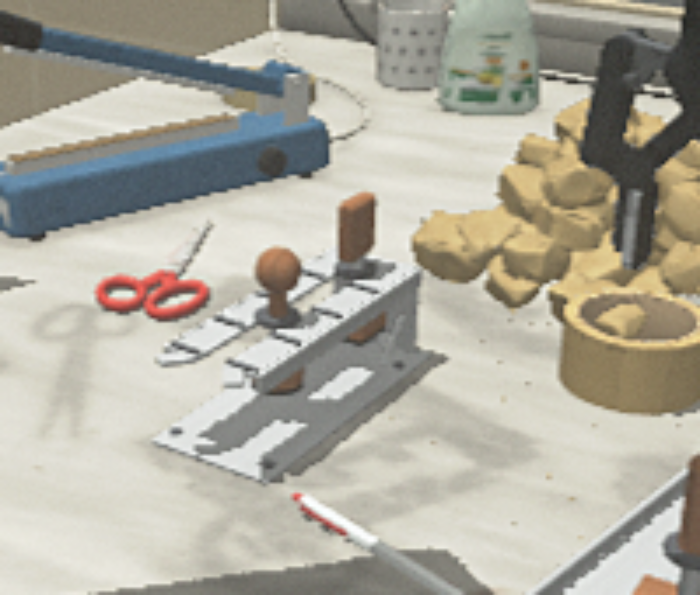

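The ball hangs in its place (crop (278,290)), within 2 mm of the start. Now the slim one.

```bash
python3 -m jog '{"commands":[[1,0,0,-3,0,0,0],[1,0,0,-6,0,0,0],[1,0,0,-9,0,0,0],[1,0,0,-10.8,0,0,0],[1,0,0,-11.1,0,0,0]]}'
python3 -m jog '{"commands":[[1,0,0,0,0,0,0],[0.1,0,0,0,0,0,0],[0.1,0,0,0,0,0,0],[0.1,0,0,0,0,0,0],[0.1,0,0,0,0,0,0]]}'
python3 -m jog '{"commands":[[0.1,0,0,0,0,0,0],[0.1,0,0,0,0,0,0],[0.1,0,0,0,0,0,0],[0.1,0,0,0,0,0,0],[0.1,0,0,0,0,0,0]]}'
```

```text
clock: 29.95
eef_pos: [0.4514, -0.3105, 0.1329]
tool_rot: [-3.138, 0.044, 0.005]
force: [-0.6, 0.1, -0.8]
finger_gap: 0.0856
grip_force: 0.0
clock: 30.37
eef_pos: [0.453, -0.3132, 0.1372]
tool_rot: [3.141, -0.046, 0.004]
force: [0.3, -0.4, -0.0]
finger_gap: 0.0388
grip_force: 0.0
clock: 30.78
eef_pos: [0.4527, -0.3131, 0.1367]
tool_rot: [-3.141, 0.047, -0.003]
force: [-0.3, 1.2, 5.8]
finger_gap: 0.0153
grip_force: 58.5
```

```bash
python3 -m jog '{"commands":[[0.1,0,0,1,0,0,0],[0.1,0,0,2.95,0,0,0],[0.1,0,1.5,2.95,0,0,0],[0.1,0,3.5,2.95,0,0,0],[0.1,0,5.7,2.95,0,0,0]]}'
python3 -m jog '{"commands":[[0.1,-1,2.5,0,0,0,0],[0.1,-2,5,0,0,0,0],[0.1,-3,7.5,0,0,0,0],[0.1,-4,10,0,0,0,0],[0.1,-5,12.5,0,0,0,0]]}'
python3 -m jog '{"commands":[[0.1,-0.6,2.5,0,0,0,0],[0.1,-0.6,5,0,0,0,0],[0.1,-0.6,7.5,0,0,0,0],[0.1,-0.6,10,0,0,0,0],[0.1,-0.6,10.6,0,0,0,0]]}'
python3 -m jog '{"commands":[[0.1,0,0,0,0,0,0],[0.1,0,0,0,0,0,0]]}'
python3 - <<'E'
from h import *
level(-0.0275);s=observe();x,y,_=s["eef_pos"];print("axis dy mm",1e3*(-.0278-.0266*(x-.55)-y))
E
```

```text
clock: 31.2
eef_pos: [0.4524, -0.2554, 0.166]
tool_rot: [-3.141, 0.049, -0.003]
force: [0.3, -0.1, -0.2]
finger_gap: 0.0151
grip_force: 58.5
clock: 31.62
eef_pos: [0.4015, -0.1294, 0.1657]
tool_rot: [-3.141, 0.047, -0.002]
force: [1.6, 0.4, -0.5]
finger_gap: 0.0152
grip_force: 58.5
clock: 32.03
eef_pos: [0.3958, -0.0222, 0.1658]
tool_rot: [-3.14, 0.044, -0.002]
force: [0.3, -0.7, -0.8]
finger_gap: 0.0152
grip_force: 58.6
clock: 32.2
eef_pos: [0.3964, -0.0247, 0.1657]
tool_rot: [-3.141, 0.044, -0.002]
force: [0.5, -1.0, -1.3]
finger_gap: 0.0153
grip_force: 58.7
yaw -0.028 tilt 0.0012 turn [-0.     0.001  0.001] eef [ 0.3964 -0.0247  0.1657] grasp pt [ 0.3964 -0.0247  0.1118] q6 3.107
axis dy mm 1.0260999072452017
```

```bash
python3 -m jog '{"commands":[[0.1,1,0.06,0.1,0,0,0],[0.1,2.2,0.03,0.1,0,0,0],[0.1,3.4,0,0.1,0,0,0],[0.1,4.6,-0.03,0.1,0,0,0],[0.1,5.8,-0.06,0.1,0,0,0]]}'
python3 -m jog '{"commands":[[0.1,1.2,-0.03,0,0,0,0],[0.1,2.4,-0.06,0,0,0,0],[0.1,3.15,-0.08,0,0,0,0],[0.1,3.15,-0.08,0,0,0,0],[0.1,3.15,-0.08,-0.4,0,0,0]]}'
python3 -m jog '{"commands":[[0.1,0,0,-0.45,0,0,0],[0.1,0,0,-0.55,0,0,0],[0.1,0,0,-0.55,0,0,0]]}'
```

```text
clock: 32.62
eef_pos: [0.4565, -0.0263, 0.1665]
tool_rot: [-3.141, 0.049, -0.003]
force: [-0.7, -0.3, -0.1]
finger_gap: 0.015
grip_force: 58.6
clock: 33.03
eef_pos: [0.4867, -0.0267, 0.1626]
tool_rot: [-3.141, 0.048, -0.002]
force: [-0.6, -0.5, -0.3]
finger_gap: 0.015
grip_force: 58.7
clock: 33.28
eef_pos: [0.4856, -0.0264, 0.1572]
tool_rot: [-3.141, 0.047, -0.002]
force: [-0.1, -1.4, 3.2]
finger_gap: 0.015
grip_force: 59.0
```

Seated. I'll release, rise, back off and check everything.

```bash
python3 -m jog '{"commands":[[0.3,0,0,0,0,0,0],[0.7,0,0,0,0,0,0],[1,0,0,0,0,0,0],[1,0,0,0,0,0,0],[1,0,0,0,0,0,0]]}'
python3 -m jog '{"commands":[[1,0,0,0,0,0,0],[1,0,0,1.5,0,0,0],[1,0,0,4,0,0,0],[1,0,0,7,0,0,0],[1,0,0,11,0,0,0]]}'
python3 -m jog '{"commands":[[1,-1,-3.5,1,0,0,0],[1,-2,-7,2,0,0,0],[1,-3,-10.5,3,0,0,0],[1,-4,-14,3,0,0,0],[1,-5,-17,3,0,0,0]]}'
python3 -m jog '{"commands":[[1,0,0,0,0,0,0],[1,0,0,0,0,0,0],[1,0,0,0,0,0,0],[1,0,0,0,0,0,0],[1,0,0,0,0,0,0]]}'
python3 - <<'E'
from h import *
c=read_camera("scene")
cv2.imwrite("pics/s11.png",cv2.resize(c["image"][130:270,170:390],None,fx=3.5,fy=3.5))
t=read_camera("top");P=cloud(t);Z=P[...,2];im=t["image"].astype(int)
m=(im[...,2]-im[...,0]>40)&(Z>.085)&(Z<.14)&(abs(P[...,0]-.55)<.13)&(((abs(P[...,1]+.025)<.05))|((abs(P[...,1]-.3)<.04)&(P[...,0]<.54)))
k,l,s,ce=cv2.connectedComponentsWithStats(m.astype(np.uint8))
for i in range(1,k):
    if s[i,4]>15:q=P[l==i];print(ce[i].round(1),"zmax",q[:,2].max().round(4),"xy",((q.min(0)+q.max(0))/2).round(4))
print(observe()["qd"].round(3))
E
```

```text
clock: 33.7
eef_pos: [0.4858, -0.0263, 0.157]
tool_rot: [-3.141, 0.047, -0.001]
force: [-0.3, 1.2, -0.2]
finger_gap: 0.0724
grip_force: 0.0
clock: 34.12
eef_pos: [0.4848, -0.0262, 0.2667]
tool_rot: [-3.141, 0.047, 0.004]
force: [1.4, -0.0, -0.9]
finger_gap: 0.0852
grip_force: 0.0
clock: 34.53
eef_pos: [0.4356, -0.1982, 0.2979]
tool_rot: [3.141, -0.047, 0.004]
force: [1.1, 0.3, 0.6]
finger_gap: 0.0852
grip_force: 0.0
clock: 34.95
eef_pos: [0.4363, -0.1953, 0.297]
tool_rot: [-3.141, 0.044, -0.001]
force: [0.4, 0.1, 0.3]
finger_gap: 0.0853
grip_force: 0.0
[330.9 172.6] zmax 0.1245 xy [ 0.6212 -0.0288  0.1097]
[330.  205.8] zmax 0.1175 xy [ 0.529  -0.0255  0.1108]
[210.8 212.2] zmax 0.1146 xy [0.513  0.3021 0.1046]
[329.9 221.7] zmax 0.1254 xy [ 0.4856 -0.0247  0.1148]
[-0.004 -0.     0.003 -0.001 -0.001 -0.002]
```

View pics/s11.png

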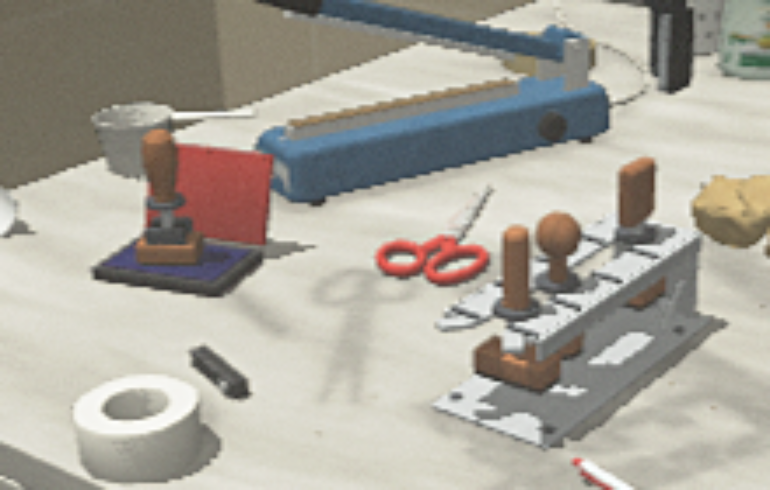

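Slim (515,290), ball (558,265) and flat (637,200) hang at their start positions to within about 2 mm. The pear stands on the pad (165,220), and the arm is clear.

```bash
python3 -c "
from rig import *;print(sign_off())"
```

```text
the job is handed in; nothing more can be done
None
```

The job is handed in (no verdict was returned): the date stamp stands upright about 3 mm from the ink pad's centre, and the slim, ball and flat stamps hang within about 2 mm of where they started, by the last camera check at about 35 s.

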